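# Wedge the rocking casket steady

### The job

The carved wooden casket rocks because the foot under its blue-dotted corner is too short. With your fingertips only, push the yellow wedge under that foot, testing by pressing on the blue dot, until the casket no longer rocks and stands level: neither sinking at that corner nor jacked up by too much wedge. Finish while still pressing firmly down on the blue dot, and pick nothing up, leave the casket in its place and do not disturb the tools around it.

Things in the scene. Friction and masses are not known exactly. Their poses are not given: they have to be found in the camera images.
- casket: Carved wooden casket, 200 (its x) x 240 (its y) mm, flat top 86 mm above the bench, about 1.8 kg, loose. Origin: centre of its footprint, at bench level; z up. Four turned feet, 16 mm across at the bottom and 30 mm at the top, are centred at x = +-80, y = +-100 mm; its underside is 26 mm above the bench. The foot at (-80, +100) is the short one.
- foot_place (a point): Point of the casket at bench level straight below the middle of the short foot. That foot ends 5 to 10 mm above the bench, different each time. Unwedged, the casket stands level on its other three feet; pressed on the blue dot with more than 2 to 3 N, it rocks down until the short foot meets the bench.
- loose_corner (a point): Centre of the blue dot (22 mm wide) on the casket's top face, 86 mm up, straight above the middle of the short foot (-80, +100 mm in the casket's frame), where to press
- wedge: Yellow wooden wedge, 120 mm long (its y), 46 mm wide (its x), 50 g, flat on the bench; rises evenly from 2 mm high at the thin edge (y = -60) to 20 mm at the thick end (y = +60). Origin: centre of its underside. Starts on the casket's +y side, thin edge towards the short foot, 20 to 70 mm from the casket's side, roughly in line.
- wedge_tip (a point): Middle of the wedge's thin edge, at bench level
- wedge_tail (a point): Middle of the wedge's upright thick end face (46 wide x 20 mm high), 10 mm above the bench, where to push
- chisel: Bystander: chisel with a pale wooden handle, 25 mm thick, 210 mm long, lying beyond the casket; origin under the handle's front part, blade along its +x
- gouge: Bystander: gouge with a dark wooden handle, 25 mm thick, 195 mm long, lying to the right; origin under the handle's front part, blade along its +x
- mallet: Bystander: carver's round wooden mallet, 80 mm wide, 222 mm tall, standing on its head; origin at the centre of its underside
- offcut: Bystander: loose pale block of wood, 50 x 75 x 28 mm, beside the wedge's path; origin at the centre of its underside
- cup: Bystander: blue ceramic cup, 72 mm wide, 85 mm tall; origin at the centre of its underside
- glue: Bystander: white bottle with orange cap, 56 mm wide, 150 mm tall; origin at the centre of its underside
- rasp: Bystander: rasp with a red handle, 22 mm thick, 220 mm long, lying between the robot and the casket; origin on its underside near its middle

How it is judged:
By the outcome, as a careful person would: the job done as asked, in the order asked, and still so for the second after the job is handed in, while the arm keeps its last pose, push and grip.
It also fails if it takes over 67 s, if anything falls off the work surface, if the arm or the gripper's body presses on something with over 40 N, if the wrist force passes 120 N, or if a joint passes its speed limit or range.

### The arm

A 6-joint arm with a two-finger parallel gripper is mounted at the origin on the work surface. World frame = base frame: x ahead of the robot, y to its left, z up, the work surface at z = 0. Lengths are in m, angles in degrees, forces in N, time in s.
With the tool pointing down it reaches from about 0.375 to 0.9 m from the base axis. Payload 3.1 kg.
Tool frame: the origin (TCP) lies at the very end of the fingers, on their centre line; the grasp point (between the pads) lies 19 mm behind it; z points along the fingers, y is the direction in which the jaws open and shut (so a half turn about z gives the same grasp; the last joint's range is limited). The gripper opens to 87 mm and grips with 3 to 60 N. Pads are 19 mm wide; open, the fingers measure 117 mm over their backs; the gripper's body (75 mm by 190 mm) begins 51 mm behind the grasp point.
Start: joints at [61.163, 30.224, 82.088, -0, 67.689, -10.227], TCP at [0.199, 0.592, 0.223] pointing down, gripper open.
Joint ranges: [-176.69, 176.69], [-43.24, 126.21], [12.49, 139.97], [-82, 262], [0, 151.66], [-163.58, 163.58]. Speed limits (degrees/s): [159.86, 159.86, 180, 180, 180, 180].

### API

Orientations are given as a 3x3 rotation matrix whose columns are the frame's x, y, z axes.
In Python, from rig import readout, capture, camera_model, bot, spot_in, regions_of gives the robot as it stands.
- The arm moves only by the tool send_rows, never from a script. Its argument "moves" is a list that holds one entry, the list of rows, each a list of 7 numbers: the turn, a rotation vector about the tool's x, y, z in degrees, then the shift along the tool's x, y, z in cm, then the opening, from -1 (shut) to 1 (fully open). A call has exactly 5 rows; each row shifts and turns the commanded pose from where the row before left it, along the tool's axes as they then stand; what a row does not reach is not made up. A row lasts 1/10 s, in which the tool goes at most 50 mm and 8.59 degrees, less where a joint would pass 70% of its speed; a pose out of reach is approached as far as the arm can. A call with a gripper value outside its range is refused whole. The fingers move at their own pace and stop on an object; the grip force is fixed at half the most. Time passes only in rows, so rows that do not move let the fingers close, or fill a call up. It gives the time, the measured TCP pose, the force and the opening at its end, in the units of the state.
- readout.read_state(): the state, without advancing time (a new reading comes with each control period).
- capture(name): name is "scene" or "side" or "wrist"; returns the picture (400x640x3 uint8, blue, green, red); there is no depth.
- camera_model(name): a dict with "camera_matrix" (3x3 intrinsics, pixels), "pose" (4x4, takes a point from camera to world coordinates). Camera axes: x right, y up, looking along -z (the intrinsics and any distortion apply to the point x, -y, -z); pixel columns grow to the right and rows downward; lengths in m; the calibration is good to about 2 mm. A picture is of the moment at which its call begins: read the wrist's pose just before it. camera_model takes no time and is no camera call; for the wrist camera it gives the pose at the moment of the call.
- bot.hand_in(): hands the job in, once; it reports no verdict.
Trained networks look in the newest picture that a camera, given by its name, has taken for a name from the list of things; names that differ only in an ending like _2 or _b are one class to them, and where a whole thing is asked for, a point or a joint stands for the part that bears it (a point fixed in the world has none). Each returns a list of dicts, best first, with "p" (0 to 1); they miss things now and then, are a little off and sometimes report something else, mostly with a low value. They report only what shows in the picture. A call takes as long as a camera call.
- spot_in(camera, thing): "location" ([x, y, z] in m, in world coordinates, good to about 4 mm: the middle of the surface that is visible of it).
- regions_of(camera, thing): "mask" (400x640 bool, what is visible of it).
The state is a dict: "time_s": time; "joint_positions": joint angles; "qvel": joint speeds; "tau": joint torques, N m; "position": TCP position; "tcp_rot": TCP orientation; "force": force on the tool from outside, world axes, zero at the start; "moment": the same for the moment, N m; "opening": opening from 0.0 (shut) to 1.0 (fully open).
Only numpy, scipy, OpenCV 4.12 (cv2) and the standard library are available. Lean on these libraries where they do the work, as an engineer would, in place of code of your own. Each camera call takes 0.05 s, during which the arm holds its last target. There are 200 camera calls.

## Working session

There is one attempt and no reset: what is moved stays moved. The work goes in short steps, Python scripts to look and compute and a tool call to move; the robot and the scene stay as the last step left them, time stands still between calls to the robot, and variables do not carry over. Pictures are saved under pics/ and viewed, about 8 in all and at most 12, crops included, and the job is handed in when it is done.

Besides the shell and the picture viewer there is one more tool, called after "Call:" as name([rows], argument=value, ...), one row to a line, values as JSON. send_rows: Moves the arm, as the interface text tells. Its arguments: {"type":"object","properties":{"moves":{"type":"array","items":{"type":"array","items":{"type":"array","items":{"type":"number"}}}}},"required":["moves"]}

```bash
mkdir -p pics; ls; python3 - <<'E'
from rig import readout, capture, camera_model, spot_in
import cv2,numpy as np
np.set_printoptions(precision=4,suppress=True)
s=readout.read_state();print(s['time_s'],s['position'],s['tcp_rot'],s['force'])
a=capture("scene");cv2.imwrite('pics/scene.png',a)
for t in ["casket","loose_corner","wedge","wedge_tip","wedge_tail","chisel","gouge","mallet","offcut","cup","glue","rasp"]:
    print(t,[(np.round(d['location'],4),round(d['p'],2)) for d in spot_in("scene",t)[:2]])
b=capture("side");cv2.imwrite('pics/side.png',b)
for t in ["loose_corner","wedge","wedge_tip","wedge_tail","offcut"]:
    print(t,[(np.round(d['location'],4),round(d['p'],2)) for d in spot_in("side",t)[:2]])
for c in("scene","side","wrist"): print(camera_model(c)["pose"][:3,3])
E
```

```text
pics
0.0 [0.1991 0.5917 0.2216] [[-0.9477  0.3191 -0.001 ]
 [ 0.3191  0.9477 -0.0019]
 [ 0.0004 -0.0021 -1.    ]] [-0.5118 -0.0202  0.2241]
casket [(array([ 0.5939, -0.0331,  0.0844]), 0.76), (array([0.615 , 0.5017, 0.0652]), 0.5)]
loose_corner [(array([ 0.5928, -0.0356,  0.0885]), 0.8)]
wedge [(array([0.4994, 0.2185, 0.013 ]), 0.75)]
wedge_tip [(array([0.5051, 0.2184, 0.0123]), 0.88)]
wedge_tail [(array([0.5079, 0.2152, 0.0163]), 0.67)]
chisel []
gouge [(array([ 0.5979, -0.4124,  0.0265]), 0.96)]
mallet [(array([ 0.371 , -0.4072,  0.1012]), 0.84), (array([ 0.5939, -0.034 ,  0.0809]), 0.61)]
offcut []
cup [(array([0.6172, 0.4998, 0.0685]), 0.67)]
glue [(array([0.7172, 0.3911, 0.0835]), 0.89), (array([ 0.5948, -0.0392,  0.0883]), 0.39)]
rasp [(array([ 0.4118, -0.029 ,  0.0153]), 0.93)]
loose_corner [(array([ 0.5679, -0.0519,  0.0893]), 0.96)]
wedge [(array([0.494 , 0.2155, 0.012 ]), 0.86)]
wedge_tip [(array([0.5018, 0.2139, 0.0097]), 0.88)]
wedge_tail [(array([0.498 , 0.2172, 0.0081]), 0.55)]
offcut [(array([0.6106, 0.1802, 0.0271]), 0.75), (array([ 0.568 , -0.0512,  0.0842]), 0.44)]
[ 1.1569 -0.4438  1.0441]
[ 0.3194 -1.0178  1.3571]
[0.1264 0.6172 0.3848]
```

View pics/scene.png

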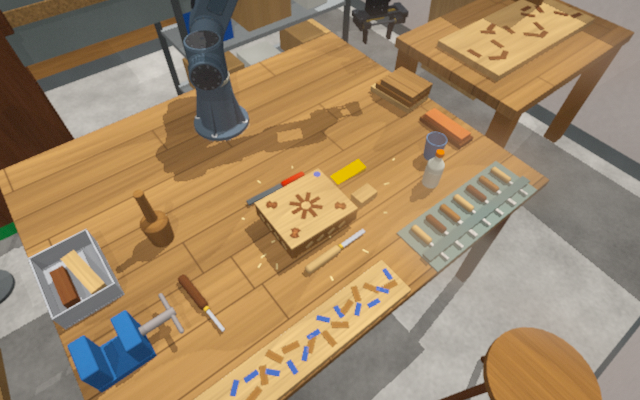

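View pics/side.png

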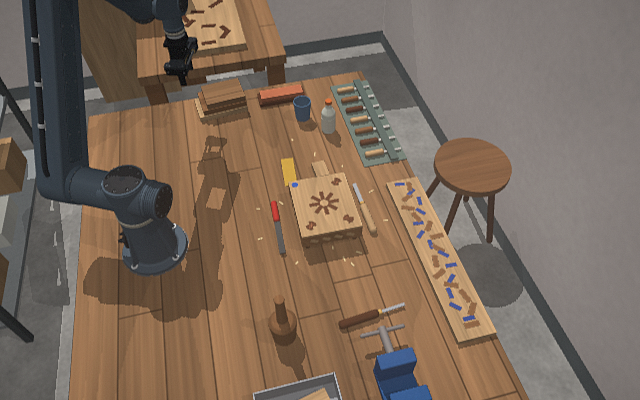

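Scene: blue dot at about (317,174), wedge at (348,171), offcut at (364,195). Side: dot at (294,185), wedge at (288,170). Next I'll fit the poses from colour blobs and masks.

```bash
cat > h.py <<'E'
import cv2,numpy as np
from scipy.optimize import minimize
from rig import readout,capture,camera_model,regions_of,spot_in
np.set_printoptions(precision=4,suppress=True)
def proj(m,P):
    T=np.linalg.inv(m["pose"]);p=np.atleast_2d(P)@T[:3,:3].T+T[:3,3];p=p*[1,-1,-1]
    d=np.array(m.get("distortion",np.zeros(5)),float)
    return cv2.projectPoints(p,np.zeros(3),np.zeros(3),np.array(m["camera_matrix"],float),d)[0][:,0]
def ray(m,uv,z):
    d=np.array(m.get("distortion",np.zeros(5)),float)
    n=cv2.undistortPoints(np.array([[uv]],float),np.array(m["camera_matrix"],float),d)[0,0]
    v=m["pose"][:3,:3]@np.array([n[0],-n[1],-1]);o=m["pose"][:3,3]
    return o+v*(z-o[2])/v[2]
def blob(im,lo,hi,near=None,r=60):
    k=cv2.inRange(cv2.cvtColor(im,cv2.COLOR_BGR2HSV),np.array(lo),np.array(hi))
    n,l,s,c=cv2.connectedComponentsWithStats(k)
    best=None
    for i in range(1,n):
        if s[i,4]<6 or (near is not None and np.hypot(*(c[i]-near))>r):continue
        if best is None or s[i,4]>s[best,4]:best=i
    return (None,None) if best is None else (c[best],l==best)
W=np.array([[x,y,z] for x in(-.023,.023) for y,z in((-.06,0),(-.06,.002),(.06,0),(.06,.02))])
def pose(p,P):
    c,s=np.cos(p[2]),np.sin(p[2]);return P@np.array([[c,s,0],[-s,c,0],[0,0,1]])+[p[0],p[1],0]
def iou(m,P,mask,S=4):
    h=cv2.convexHull((proj(m,P)*S*16+8*S).astype(np.int32))
    k=np.zeros((400*S,640*S),np.uint8);cv2.fillConvexPoly(k,h,1,shift=4)
    M=cv2.resize(mask.astype(np.uint8),None,fx=S,fy=S,interpolation=cv2.INTER_NEAREST)
    return (k&M).sum()/max(1,(k|M).sum())
def fit(views,P,p0):
    f=lambda p:-sum(iou(m,pose(p,P),k) for m,k in views)
    b=None
    for a in(-.15,0,.15):
        r=minimize(f,p0+[0,0,a],method="Nelder-Mead",options=dict(initial_simplex=np.array(p0)+[0,0,a]+np.array([[0,0,0],[.02,0,0],[0,.02,0],[0,0,.2]]),xatol=1e-4,fatol=1e-4))
        if b is None or r.fun<b.fun:b=r
    return b.x,-b.fun/len(views)
E
python3 - <<'E'
from h import *
m={};im={};k={}
print(camera_model("scene").keys())
dn={"scene":(317,174),"side":(294,185)};wn={"scene":(348,171),"side":(288,170)}
V=[];B=np.array([[x,y,z] for x in(-.1,.1) for y in(-.12,.12) for z in(.026,.086)])
C=[]
for c in("scene","side"):
    m[c]=camera_model(c);im[c]=capture(c)
    d,_=blob(im[c],(108,60,80),(130,255,255),dn[c],12)
    w,k=blob(im[c],(20,170,120),(35,255,255),wn[c],25)
    print(c,"dot",d,ray(m[c],d,.086) if d is not None else "","wedge",w,k.sum() if k is not None else 0)
    V.append((m[c],k))
    r=regions_of(c,"casket");print([(q["p"],q["mask"].sum()) for q in r[:3]])
    C.append((m[c],r[0]["mask"]))
    print("offcut",[(q["location"],q["p"]) for q in spot_in(c,"offcut")[:1]])
for s in (V,V[:1],V[1:]):print("wedge",fit(s,W,[.5,.215,0]))
for s in (C,C[:1],C[1:]):print("casket",fit(s,B,[.59,-.035+.05,0]))
for c in im:
    u=np.array(dn[c]);cv2.imwrite(f"pics/c_{c}.png",cv2.resize(im[c][u[1]-50:u[1]+80,u[0]-70:u[0]+90],None,fx=4.5,fy=4.5,interpolation=2))
a=[cv2.imread(f"pics/c_{c}.png")[:, :] for c in im];cv2.imwrite("pics/crop.png",cv2.resize(np.vstack(a),(369*1,600)))
E
```

```text
dict_keys(['camera_matrix', 'pose'])
scene dot [316.5789 173.5789] [0.4958 0.077  0.086 ] wedge [348.2822 171.28  ] 450
[(0.85, np.int64(5382))]
offcut [([0.6189, 0.1755, 0.0273], 0.75)]
side dot [294.5    184.3636] [0.4971 0.0794 0.086 ] wedge None 0
[]Traceback (most recent call last):
  File "<stdin>", line 14, in <module>
IndexError: list index out of range
```

```bash
python3 - <<'E'
from h import *
m={};im={}
dn={"scene":(317,174),"side":(294,185)};wn={"scene":(348,171),"side":(288,170)}
V=[];B=np.array([[x,y,z] for x in(-.1,.1) for y in(-.12,.12) for z in(.026,.086)])
C=[]
for c in("scene","side"):
    m[c]=camera_model(c);im[c]=capture(c)
    w,k=blob(im[c],(20,150 if c=="side" else 170,100),(35,255,255),wn[c],25)
    print(c,"wedge",w,k.sum() if k is not None else 0, cv2.cvtColor(im[c],cv2.COLOR_BGR2HSV)[wn[c][1]-6:wn[c][1]+3:4,wn[c][0]-2:wn[c][0]+3:2].tolist())
    if k is not None: V.append((m[c],k))
    else:
        r=regions_of(c,"wedge");print("net",[(q["p"],q["mask"].sum()) for q in r]); V.append((m[c],r[0]["mask"])) if r else 0
    r=regions_of(c,"casket");print([(q["p"],q["mask"].sum()) for q in r[:3]])
    if r:C.append((m[c],r[0]["mask"]))
for s in [V]+[[v] for v in V]:print("wedge",fit(s,W,[.5,.215,0]))
for s in [[C_] for C_ in C]:print("casket",fit(s,B,[.585,-.025,0]))
r=[]
for c in im:
    u=np.array(dn[c]);r.append(cv2.resize(im[c][u[1]-40:u[1]+75,u[0]-70:u[0]+90],None,fx=2.5,fy=2.5,interpolation=2))
cv2.imwrite("pics/crop.png",np.vstack(r))
E
```

```text
scene wedge [348.2544 171.3319] 452 [[[21, 179, 205], [25, 255, 223], [25, 255, 229]], [[25, 255, 227], [25, 255, 227], [25, 255, 227]], [[25, 255, 228], [25, 255, 228], [25, 255, 228]]]
[(0.61, np.int64(5227))]
side wedge [288.0856 170.0822] 292 [[[20, 165, 209], [20, 164, 208], [20, 163, 207]], [[20, 165, 207], [20, 165, 209], [20, 164, 208]], [[21, 163, 208], [20, 164, 211], [21, 164, 208]]]
[(0.87, np.int64(4017))]Traceback (most recent call last):
  File "<stdin>", line 15, in <module>
  File "h.py", line 34, in fit
    r=minimize(f,p0+[0,0,a],method="Nelder-Mead",options=dict(initial_simplex=np.array(p0)+[0,0,a]+np.array([[0,0,0],[.02,0,0],[0,.02,0],[0,0,.2]]),xatol=1e-4,fatol=1e-4))
    res = _minimize_neldermead(fun, x0, args, callback, bounds=bounds,
                               **options)
    raise ValueError("Size of `initial_simplex` is not consistent with `x0`")
ValueError: Size of `initial_simplex` is not consistent with `x0`
```

Call:
send_rows([
  [[0, 0, 0, -3.77, -1.79, 0, -1], [0, 0, 0, -3.77, -1.79, 0, -1], [0, 0, 0, -3.77, -1.79, 0, -1], [0, 0, 0, -3.77, -1.79, 0, -1], [0, 0, 0, -3.77, -1.79, 0, -1]],
])

```text
time_s: 1.9
position: [0.3505, 0.4462, 0.2227]
tcp_rot: [[-0.948, 0.319, 0.0], [0.319, 0.948, 0.0], [-0.0, 0.0, -1.0]]
force: [-0.2, 0.9, -0.0]
opening: 0.629
```

Call:
send_rows([
  [[0, 0, 0, -3.77, -1.79, 0, -1], [0, 0, 0, -3.77, -1.79, 0, -1], [0, 0, 0, -3.77, -1.79, 0, -1], [0, 0, 0, -3.77, -1.79, 0, -1], [0, 0, 0, -3.77, -1.79, 0, -1]],
])

```text
time_s: 2.4
position: [0.5008, 0.3011, 0.2227]
tcp_rot: [[-0.948, 0.319, 0.0], [0.319, 0.948, 0.0], [-0.0, 0.0, -1.0]]
force: [-0.1, 0.7, 0.0]
opening: 0.176
```

Call:
send_rows([
  [[0, 0, 8, 0, 0, 0, -1], [0, 0, 8, 0, 0, 0, -1], [0, 0, 8, 0, 0, 0, -1], [0, 0, 8, 0, 0, 0, -1], [0, 0, 8, 0, 0, 0, -1]],
])

```text
time_s: 2.9
position: [0.4997, 0.3022, 0.2226]
tcp_rot: [[-0.516, 0.857, 0.0], [0.857, 0.516, 0.0], [0.0, 0.0, -1.0]]
force: [-0.6, 0.1, -0.5]
opening: 0.006
```

Call:
send_rows([
  [[0, 0, 8, 0, 0, 0, -1], [0, 0, 8, 0, 0, 0, -1], [0, 0, 8, 0, 0, 0, -1], [0, 0, 7.4, 0, 0, 0, -1], [0, 0, 0, 0, 0, 0, -1]],
])

```text
time_s: 3.4
position: [0.4996, 0.3024, 0.2226]
tcp_rot: [[-0.0, 1.0, 0.0], [1.0, 0.0, 0.0], [0.0, 0.0, -1.0]]
force: [-0.0, 0.0, -0.1]
opening: 0.005
```

```bash
sed -i 's/def fit(views,P,p0):/def fit(views,P,p0):\n    p0=np.array(p0,float)/' h.py; python3 - <<'E'
from h import *
s=readout.read_state();print(s['time_s'],s['position'],s['tcp_rot'],s['force'],s['opening'],s['joint_positions'])
m=camera_model("wrist");im=capture("wrist");cv2.imwrite("pics/w1.png",im)
print(m["pose"])
w,k=blob(im,(18,150,80),(36,255,255));print(w,k.sum() if k is not None else 0)
print(fit([(m,k)],W,[.5,.2,0]))
d,_=blob(im,(108,60,80),(130,255,255));print(d,ray(m,d,.086) if d is not None else "")
B=np.array([[x,y,z] for x in(-.1,.1) for y in(-.12,.12) for z in(.026,.086)])
for c in("scene","side"):
    M=camera_model(c);capture(c);r=regions_of(c,"casket")
    if r:print(c,fit([(M,r[0]["mask"])],B,[.585,-.025,0]))
E
```

```text
3.4 [0.4996 0.3024 0.2226] [[-0.0001  1.      0.0002]
 [ 1.      0.0001  0.0001]
 [ 0.0001  0.0002 -1.    ]] [-0.0026  0.0379 -0.069 ] 0.005197289111004358 [20.2255 27.0409 88.1272 -0.0004 64.8206 20.2188]
[[ 1.     -0.0006 -0.0007  0.5   ]
 [ 0.0008  0.9589  0.2838  0.38  ]
 [ 0.0004 -0.2838  0.9589  0.3848]
 [ 0.      0.      0.      1.    ]]
[296.3703 329.1781] 4650
(array([ 0.5 ,  0.2 , -0.15]), np.float64(0.0))
None 
scene (array([ 0.5718, -0.0244, -0.028 ]), np.float64(0.9803616611341953))
side (array([ 0.573 , -0.0234, -0.027 ]), np.float64(0.9631507116396959))
```

View pics/w1.png

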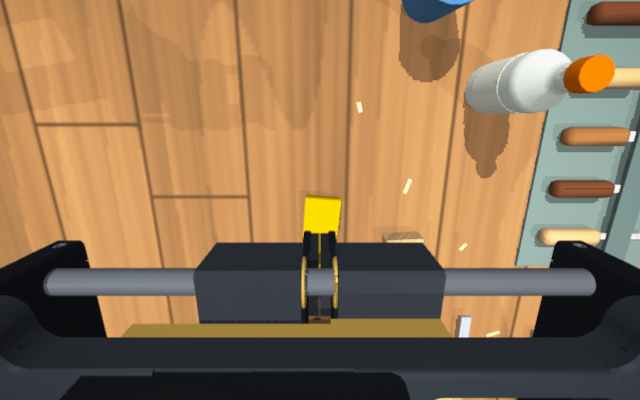

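Wrist view: the wedge's tail is at pixels x≈305–341, y≈196, squarely in line ahead of the fingers. The casket fits agree in both views. Next is the wedge, with the casket as occluder.

```bash
cat >> h.py <<'E'
B=np.array([[x,y,z] for x in(-.1,.1) for y in(-.12,.12) for z in(.026,.086)])
CP=np.array([.5724,-.024,-.0275])
def wfit(views,p0,S=4):
    vs=[]
    for m,k in views:
        o=np.zeros((400*S,640*S),np.uint8);cv2.fillConvexPoly(o,cv2.convexHull((proj(m,pose(CP,B))*S*16+8*S).astype(np.int32)),1,shift=4)
        vs.append((m,cv2.resize(k.astype(np.uint8),None,fx=S,fy=S,interpolation=cv2.INTER_NEAREST)*(1-o),o))
    def f(p):
        t=0
        for m,M,o in vs:
            k=np.zeros_like(o);cv2.fillConvexPoly(k,cv2.convexHull((proj(m,pose(p,W))*S*16+8*S).astype(np.int32)),1,shift=4)
            k=k*(1-o);t-=(k&M).sum()/max(1,(k|M).sum())
        return t
    p0=np.array(p0,float)
    rs=[minimize(f,q,method="Nelder-Mead",options=dict(initial_simplex=q+np.array([[0,0,0],[.015,0,0],[0,.015,0],[0,0,.15]]),xatol=1e-4,fatol=1e-5)) for q in (p0,p0-[0,0,.1],p0+[0,.02,.1])]
    b=min(rs,key=lambda r:r.fun);return b.x,-b.fun/len(vs)
E
python3 - <<'E'
from h import *
V=[]
for c,n in(("scene",(348,171)),("side",(288,170))):
    im=cv2.imread(f"pics/{c}.png")
    w,k=blob(im,(18,130,80),(36,255,255) if c=="scene" else (36,255,255),n,25);print(c,w,k.sum())
    V.append((camera_model(c),k))
for s in (V,V[:1],V[1:]):
    p,q=wfit(s,[.5,.205,0]);print(p,np.degrees(p[2]),q,"tail",pose(p,np.array([[0,.06,.0],[0,-.06,0]])))
m=camera_model("wrist");im=cv2.imread("pics/w1.png");w,k=blob(im,(18,150,80),(36,255,255),(322,214),20)
y,x=np.where(k);print(w,x.min(),x.max(),y.min())
for u in((x[y==y.min()+4].min(),y.min()),(x[y==y.min()+4].max(),y.min())):print(u,ray(m,u,0),ray(m,u,.02))
E
```

```text
scene [348.2151 171.4163] 502
side [288.1646 170.2764] 322
[ 0.4999  0.2131 -0.0777] -4.451549465989705 0.9099274889114715 tail [[0.5046 0.2729 0.    ]
 [0.4953 0.1533 0.    ]]
[ 0.4989  0.2106 -0.0849] -4.863185273453949 0.8941132451983038 tail [[0.504  0.2704 0.    ]
 [0.4938 0.1508 0.    ]]
[ 0.5004  0.2149 -0.0812] -4.65148884146243 0.9473172628304821 tail [[0.5052 0.2747 0.    ]
 [0.4955 0.1551 0.    ]]
[321.1734 216.3171] 302 341 194
(np.int64(305), np.int64(194)) [0.4812 0.2741 0.    ] [0.4822 0.2796 0.02  ]
(np.int64(340), np.int64(194)) [0.5281 0.2742 0.    ] [0.5267 0.2797 0.02  ]
```

Call:
send_rows([
  [[0, 0, 2.7, -0.2, 0.68, 0, -1], [0, 0, 0, 0, 0, 3, -1], [0, 0, 0, 0, 0, 4, -1], [0, 0, 0, 0, 0, 4, -1], [0, 0, 0, 0, 0, 4, -1]],
])

```text
time_s: 4.15
position: [0.5067, 0.3005, 0.0716]
tcp_rot: [[0.046, 0.999, 0.001], [0.999, -0.046, 0.0], [0.001, 0.001, -1.0]]
force: [-0.2, 0.3, 0.6]
opening: 0.006
```

Call:
send_rows([
  [[0, 0, 0, 0, 0, 3, -1], [0, 0, 0, 0, 0, 2, -1], [0, 0, 0, 0, 0, 1, -1], [0, 0, 0, 0, 0, 0.4, -1], [0, 0, 0, 0, 0, 0, -1]],
])

```text
time_s: 4.65
position: [0.5068, 0.3005, 0.0087]
tcp_rot: [[0.047, 0.999, 0.001], [0.999, -0.047, 0.0], [0.0, 0.001, -1.0]]
force: [-0.2, -0.4, 0.4]
opening: 0.005
```

Call:
send_rows([
  [[0, 0, 0, -1, 0, 0, -1], [0, 0, 0, -1, 0, 0, -1], [0, 0, 0, -1, 0, 0, -1], [0, 0, 0, -1, 0, 0, -1], [0, 0, 0, -1, 0, 0, -1]],
])

```text
time_s: 5.15
position: [0.5043, 0.2494, 0.009]
tcp_rot: [[0.048, 0.999, 0.001], [0.999, -0.048, 0.0], [0.0, 0.001, -1.0]]
force: [-0.1, 0.7, 0.9]
opening: 0.005
```

Call:
send_rows([
  [[0, 0, 0, -0.8, 0, 0, -1], [0, 0, 0, -0.8, 0, 0, -1], [0, 0, 0, -0.8, 0, 0, -1], [0, 0, 0, -0.6, 0, 0, -1], [0, 0, 0, 0, 0, 0, -1]],
])

```text
time_s: 5.65
position: [0.5023, 0.2195, 0.0084]
tcp_rot: [[0.048, 0.999, -0.001], [0.999, -0.048, -0.0], [-0.0, -0.001, -1.0]]
force: [0.1, 0.4, 0.3]
opening: 0.004
```

```bash
python3 - <<'E'
from h import *
s=readout.read_state();print(s['time_s'],s['position'],s['force'],s['moment'])
for c in("scene","side"):
    im=capture(c);m=camera_model(c);cv2.imwrite(f"pics/{c}2.png",im)
    d,_=blob(im,(108,60,80),(130,255,255),(317,174) if c=="scene" else (294,185),12);print(c,d,ray(m,d,.086) if d is not None else "")
a=cv2.imread("pics/scene2.png")[125:225,250:390];b=cv2.imread("pics/side2.png")[120:220,225:365]
cv2.imwrite("pics/c2.png",cv2.resize(np.hstack([a,b]),None,fx=2.8,fy=2.8,interpolation=2))
E
```

```text
5.65 [0.5023 0.2195 0.0084] [0.1086 0.3644 0.3029] [-0.1198  0.0603 -0.0055]
scene [316.8333 173.9167] [0.4975 0.0768 0.086 ]
side [294.381  184.4286] [0.4966 0.0792 0.086 ]
```

View pics/c2.png

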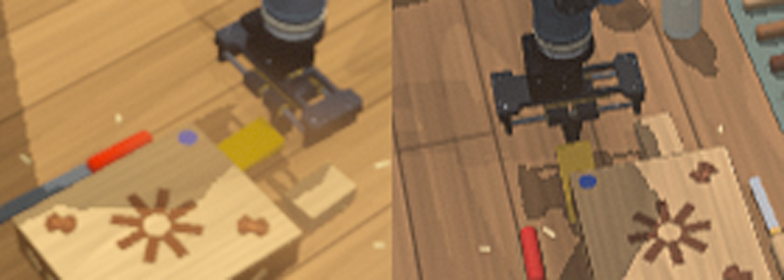

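The wedge is in line under the corner in both views, and the dot hasn't moved. Now slow pushing, watching the force.

Call:
send_rows([
  [[0, 0, 0, -0.3, 0, 0, -1], [0, 0, 0, -0.3, 0, 0, -1], [0, 0, 0, -0.3, 0, 0, -1], [0, 0, 0, -0.3, 0, 0, -1], [0, 0, 0, -0.3, 0, 0, -1]],
])

```text
time_s: 6.25
position: [0.5018, 0.2052, 0.0085]
tcp_rot: [[0.047, 0.999, -0.0], [0.999, -0.047, -0.0], [-0.0, -0.0, -1.0]]
force: [-0.5, 0.6, -0.2]
opening: 0.005
```

Call:
send_rows([
  [[0, 0, 0, -0.1, 0, 0, -1], [0, 0, 0, -0.1, 0, 0, -1], [0, 0, 0, -0.1, 0, 0, -1], [0, 0, 0, -0.1, 0, 0, -1], [0, 0, 0, -0.1, 0, 0, -1]],
])

```text
time_s: 6.75
position: [0.5017, 0.2005, 0.0086]
tcp_rot: [[0.047, 0.999, 0.0], [0.999, -0.047, 0.0], [0.0, 0.0, -1.0]]
force: [0.4, 0.4, -0.3]
opening: 0.004
```

Call:
send_rows([
  [[0, 0, 0, -0.1, 0, 0, -1], [0, 0, 0, -0.1, 0, 0, -1], [0, 0, 0, -0.1, 0, 0, -1], [0, 0, 0, -0.1, 0, 0, -1], [0, 0, 0, 0, 0, 0, -1]],
])

```text
time_s: 7.25
position: [0.5014, 0.1963, 0.0086]
tcp_rot: [[0.047, 0.999, -0.0], [0.999, -0.047, -0.0], [-0.0, -0.0, -1.0]]
force: [-0.2, 0.9, 0.5]
opening: 0.006
```

Call:
send_rows([
  [[0, 0, 0, -0.1, 0, 0, -1], [0, 0, 0, -0.1, 0, 0, -1], [0, 0, 0, -0.1, 0, 0, -1], [0, 0, 0, 0, 0, 0, -1], [0, 0, 0, 0, 0, 0, -1]],
])

```text
time_s: 7.75
position: [0.5013, 0.1934, 0.0086]
tcp_rot: [[0.047, 0.999, -0.0], [0.999, -0.047, -0.0], [-0.0, -0.0, -1.0]]
force: [-0.5, -0.9, -0.9]
opening: 0.004
```

Call:
send_rows([
  [[0, 0, 0, -0.1, 0, 0, -1], [0, 0, 0, -0.1, 0, 0, -1], [0, 0, 0, -0.1, 0, 0, -1], [0, 0, 0, 0, 0, 0, -1], [0, 0, 0, 0, 0, 0, -1]],
])

```text
time_s: 8.25
position: [0.5011, 0.1904, 0.0085]
tcp_rot: [[0.047, 0.999, -0.0], [0.999, -0.047, -0.0], [-0.0, -0.0, -1.0]]
force: [0.5, 0.1, 0.0]
opening: 0.005
```

Call:
send_rows([
  [[0, 0, 0, -0.1, 0, 0, -1], [0, 0, 0, -0.1, 0, 0, -1], [0, 0, 0, -0.1, 0, 0, -1], [0, 0, 0, 0, 0, 0, -1], [0, 0, 0, 0, 0, 0, -1]],
])

```text
time_s: 8.75
position: [0.501, 0.1874, 0.0085]
tcp_rot: [[0.047, 0.999, -0.0], [0.999, -0.047, -0.0], [-0.0, -0.0, -1.0]]
force: [-0.8, -0.5, 0.4]
opening: 0.01
```

Call:
send_rows([
  [[0, 0, 0, 0, 0, 0, -1], [0, 0, 0, 0, 0, 0, -1], [0, 0, 0, -0.1, 0, 0, -1], [0, 0, 0, -0.1, 0, 0, -1], [0, 0, 0, -0.1, 0, 0, -1]],
])

```text
time_s: 9.25
position: [0.5009, 0.1844, 0.0086]
tcp_rot: [[0.047, 0.999, 0.0], [0.999, -0.047, 0.0], [0.0, 0.0, -1.0]]
force: [-0.4, 0.9, 0.5]
opening: 0.001
```

Call:
send_rows([
  [[0, 0, 0, 0, 0, 0, -1], [0, 0, 0, 0, 0, 0, -1], [0, 0, 0, -0.1, 0, 0, -1], [0, 0, 0, -0.1, 0, 0, -1], [0, 0, 0, -0.1, 0, 0, -1]],
])

```text
time_s: 9.75
position: [0.5008, 0.1814, 0.0086]
tcp_rot: [[0.047, 0.999, 0.0], [0.999, -0.047, 0.0], [0.0, 0.0, -1.0]]
force: [0.6, 0.3, 0.8]
opening: 0.003
```

```bash
python3 - <<'E'
from h import *
s=readout.read_state();print(s['time_s'],s['position'],s['force'],s['moment'])
for c in("scene","side"):
    im=capture(c);m=camera_model(c);cv2.imwrite(f"pics/{c}3.png",im)
    print(readout.read_state()['force'])
    d,_=blob(im,(108,60,80),(130,255,255),(317,174) if c=="scene" else (294,185),12);print(c,d)
    q=cv2.imread(f"pics/{c}.png");g=[cv2.cvtColor(x,cv2.COLOR_BGR2GRAY) for x in(q,im)]
E
```

```text
9.75 [0.5008 0.1814 0.0086] [0.554  0.298  0.8344] [-0.0259  0.0501 -0.0073]
[0.3651 0.0962 0.708 ]
scene [316.5333 173.8667]
[-0.088   0.3356 -0.1206]
side [294.381  184.4286]
```

Call:
send_rows([
  [[0, 0, 0, 0, 0, 0, -1], [0, 0, 0, 0, 0, 0, -1], [0, 0, 0, -0.1, 0, 0, -1], [0, 0, 0, -0.1, 0, 0, -1], [0, 0, 0, -0.1, 0, 0, -1]],
])

```text
time_s: 10.35
position: [0.5007, 0.1786, 0.0086]
tcp_rot: [[0.048, 0.999, 0.0], [0.999, -0.048, 0.0], [0.0, 0.0, -1.0]]
force: [-0.2, 3.0, 0.8]
opening: 0.007
```

Call:
send_rows([
  [[0, 0, 0, 0, 0, 0, -1], [0, 0, 0, 0, 0, 0, -1], [0, 0, 0, -0.1, 0, 0, -1], [0, 0, 0, -0.1, 0, 0, -1], [0, 0, 0, -0.1, 0, 0, -1]],
])

```text
time_s: 10.85
position: [0.5009, 0.1767, 0.0086]
tcp_rot: [[0.049, 0.999, 0.001], [0.999, -0.049, 0.002], [0.002, 0.001, -1.0]]
force: [1.0, 9.1, -1.2]
opening: 0.008
```

Call:
send_rows([
  [[0, 0, 0, 0, 0, 0, -1], [0, 0, 0, 0, 0, 0, -1], [0, 0, 0, 0, 0, 0, -1], [0, 0, 0, -0.1, 0, 0, -1], [0, 0, 0, -0.1, 0, 0, -1]],
])

```text
time_s: 11.35
position: [0.5009, 0.1755, 0.0086]
tcp_rot: [[0.049, 0.999, 0.002], [0.999, -0.049, 0.003], [0.003, 0.002, -1.0]]
force: [-0.3, 10.6, -0.6]
opening: 0.004
```

Call:
send_rows([
  [[0, 0, 0, 0.5, 0, 0, -1], [0, 0, 0, 1, 0, 0, -1], [0, 0, 0, 1.5, 0, 0, -1], [0, 0, 0, 0, 0, -2, -1], [0, 0, 0, 0, 0, -3, -1]],
])

```text
time_s: 11.85
position: [0.5003, 0.2043, 0.0576]
tcp_rot: [[0.046, 0.999, -0.004], [0.999, -0.046, -0.001], [-0.001, -0.004, -1.0]]
force: [-0.1, 0.3, -0.1]
opening: 0.004
```

Call:
send_rows([
  [[0, 0, 0, 0, 0, -4, -1], [0, 0, 0, 2, 0, -4, -1], [0, 0, 0, 2, 0, -4, -1], [0, 0, 0, 2, 0, 0, -1], [0, 0, 0, 0, 0, 0, -1]],
])

```text
time_s: 12.35
position: [0.5054, 0.2663, 0.1805]
tcp_rot: [[0.044, 0.999, 0.005], [0.999, -0.044, 0.002], [0.002, 0.004, -1.0]]
force: [-0.9, 0.6, 0.2]
opening: 0.006
```

```bash
python3 - <<'E'
from h import *
s=readout.read_state();print(s['time_s'],s['position'],s['force'],s['moment'])
V=[]
for c in("scene","side"):
    im=capture(c);m=camera_model(c);cv2.imwrite(f"pics/{c}4.png",im)
    d,_=blob(im,(108,60,80),(130,255,255),(317,174) if c=="scene" else (294,185),12);print(c,d,ray(m,d,.086))
    r=regions_of(c,"casket")
    if r:print(c,fit([(m,r[0]["mask"])],B,[.572,-.024,-.027]))
    k=blob(im,(18,130,60),(36,255,255),(337,179) if c=="scene" else (288,178),15)[1]
    if k is not None:print(c,k.sum(),wfit([(m,k)],[.497,.11,-.05]))
a=cv2.imread("pics/scene4.png")[125:225,250:390];b=cv2.imread("pics/side4.png")[120:220,225:365]
cv2.imwrite("pics/c4.png",cv2.resize(np.hstack([a,b]),None,fx=2.8,fy=2.8,interpolation=2))
E
```

```text
12.35 [0.5054 0.2663 0.1805] [-0.9266  0.6295  0.1994] [-0.1148  0.0903  0.0319]Traceback (most recent call last):
  File "<stdin>", line 6, in <module>
  File "h.py", line 11, in ray
    n=cv2.undistortPoints(np.array([[uv]],float),np.array(m["camera_matrix"],float),d)[0,0]
      ~~~~~~~~~~~~~~~~~~~^^^^^^^^^^^^^^^^^^^^^^^^^^^^^^^^^^^^^^^^^^^^^^^^^^^^^^^^^^^^^
cv2.error: OpenCV(4.12.0) /io/opencv/modules/calib3d/src/undistort.dispatch.cpp:538: error: (-215:Assertion failed) npoints >= 0 && src.isContinuous() && (depth == CV_32F || depth == CV_64F) in function 'undistortPoints'
```

```bash
python3 - <<'E'
from h import *
for c in("scene","side"):
    im=capture(c);m=camera_model(c);cv2.imwrite(f"pics/{c}4.png",im)
    d,_=blob(im,(108,60,50),(130,255,255),(317,174) if c=="scene" else (294,185),12);print(c,d,ray(m,d,.086) if d is not None else "")
    r=regions_of(c,"casket")
    if r:print(c,fit([(m,r[0]["mask"])],B,[.572,-.024,-.027]))
    k=blob(im,(18,130,60),(36,255,255),(337,179) if c=="scene" else (288,178),15)[1]
    if k is not None:print(c,k.sum(),wfit([(m,k)],[.497,.11,-.05]))
a=cv2.imread("pics/scene4.png")[125:225,250:390];b=cv2.imread("pics/side4.png")[120:220,225:365]
cv2.imwrite("pics/c4.png",cv2.resize(np.hstack([a,b]),None,fx=2.8,fy=2.8,interpolation=2))
E
```

```text
scene None 
scene (array([ 0.5723, -0.0247, -0.0312]), np.float64(0.9737101849808981))
scene 149 (array([ 0.4954,  0.1052, -0.026 ]), np.float64(0.9334021683014971))
side [294.381  184.5714] [0.4965 0.0786 0.086 ]
side (array([ 0.5727, -0.0255, -0.0211]), np.float64(0.9749421458367112))
side 99 (array([ 0.4958,  0.1062, -0.065 ]), np.float64(0.8616692426584235))
```

View pics/c4.png

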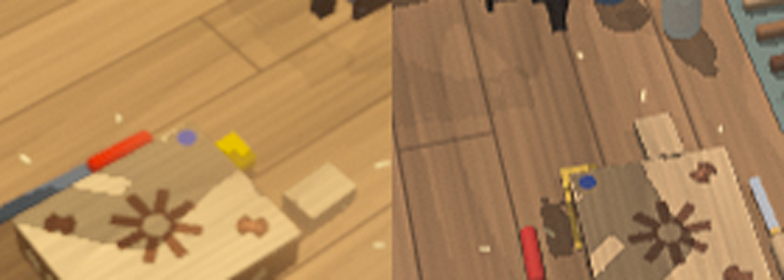

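Call:
send_rows([
  [[0, 0, 0, -4, 0, 0, -1], [0, 0, 0, -4, 0, 0, -1], [0, 0, 0, -4, 0, 0, -1], [0, 0, 0, -4, 0, 0, -1], [0, 0, 0, -2.85, -0.1, 0, -1]],
])

```text
time_s: 13.1
position: [0.4938, 0.0723, 0.1778]
tcp_rot: [[0.05, 0.999, -0.002], [0.999, -0.05, -0.0], [-0.001, -0.002, -1.0]]
force: [-0.1, 0.6, -0.2]
opening: 0.008
```

Call:
send_rows([
  [[0, 0, 0, 0, 0, 3, -1], [0, 0, 0, 0, 0, 3, -1], [0, 0, 0, 0, 0, 2, -1], [0, 0, 0, 0, 0, 0.5, -1], [0, 0, 0, 0, 0, 0, -1]],
])

```text
time_s: 13.6
position: [0.4939, 0.0747, 0.0926]
tcp_rot: [[0.048, 0.999, -0.003], [0.999, -0.048, 0.0], [-0.0, -0.003, -1.0]]
force: [-0.1, 0.2, -0.5]
opening: 0.003
```

Call:
send_rows([
  [[0, 0, 0, 0.35, 0.25, 0.2, -1], [0, 0, 0, 0, 0, 0.1, -1], [0, 0, 0, 0, 0, 0.1, -1], [0, 0, 0, 0, 0, 0.1, -1], [0, 0, 0, 0, 0, 0, -1]],
])

```text
time_s: 14.1
position: [0.4974, 0.0786, 0.0888]
tcp_rot: [[0.047, 0.999, 0.0], [0.999, -0.047, -0.0], [-0.0, 0.0, -1.0]]
force: [-0.6, 0.5, -0.8]
opening: 0.004
```

Call:
send_rows([
  [[0, 0, 0, 0, 0, 0.1, -1], [0, 0, 0, 0, 0, 0.05, -1], [0, 0, 0, 0, 0, 0, -1], [0, 0, 0, 0, 0, 0, -1], [0, 0, 0, 0, 0, 0, -1]],
])

```text
time_s: 14.6
position: [0.4974, 0.0785, 0.087]
tcp_rot: [[0.047, 0.999, -0.0], [0.999, -0.047, -0.0], [-0.0, -0.0, -1.0]]
force: [0.3, 0.4, 0.9]
opening: 0.002
```

Call:
send_rows([
  [[0, 0, 0, 0, 0, 0.05, -1], [0, 0, 0, 0, 0, 0, -1], [0, 0, 0, 0, 0, 0, -1], [0, 0, 0, 0, 0, 0, -1], [0, 0, 0, 0, 0, 0, -1]],
])

```text
time_s: 15.1
position: [0.4974, 0.0785, 0.0866]
tcp_rot: [[0.047, 0.999, -0.0], [0.999, -0.047, 0.0], [0.0, -0.0, -1.0]]
force: [-0.8, 0.3, 0.1]
opening: 0.008
```

Call:
send_rows([
  [[0, 0, 0, 0, 0, 0.05, -1], [0, 0, 0, 0, 0, 0, -1], [0, 0, 0, 0, 0, 0, -1], [0, 0, 0, 0, 0, 0, -1], [0, 0, 0, 0, 0, 0, -1]],
])

```text
time_s: 15.6
position: [0.4974, 0.0785, 0.0864]
tcp_rot: [[0.047, 0.999, 0.0], [0.999, -0.047, -0.0], [-0.0, 0.0, -1.0]]
force: [-1.3, 0.9, 4.9]
opening: 0.003
```

Call:
send_rows([
  [[0, 0, 0, 0, 0, 0.1, -1], [0, 0, 0, 0, 0, 0, -1], [0, 0, 0, 0, 0, 0, -1], [0, 0, 0, 0, 0, 0, -1], [0, 0, 0, 0, 0, 0, -1]],
])

```text
time_s: 16.1
position: [0.4974, 0.0786, 0.0863]
tcp_rot: [[0.047, 0.999, 0.001], [0.999, -0.047, -0.0], [-0.0, 0.001, -1.0]]
force: [-3.5, 0.6, 13.3]
opening: 0.005
```

Call:
send_rows([
  [[0, 0, 0, 0, 0, 0.1, -1], [0, 0, 0, 0, 0, 0, -1], [0, 0, 0, 0, 0, 0, -1], [0, 0, 0, 0, 0, 0, -1], [0, 0, 0, 0, 0, 0, -1]],
])

```text
time_s: 16.6
position: [0.4974, 0.0786, 0.0862]
tcp_rot: [[0.047, 0.999, 0.001], [0.999, -0.047, -0.0], [-0.0, 0.001, -1.0]]
force: [-3.6, 0.4, 20.7]
opening: 0.005
```

```bash
python3 - <<'E'
from h import *
for c in("scene","side"):
    im=capture(c);m=camera_model(c);cv2.imwrite(f"pics/{c}5.png",im)
    r=regions_of(c,"casket")
    if r:print(c,r[0]["p"],fit([(m,r[0]["mask"])],B,[.572,-.024,-.027]))
    s=readout.read_state();print(s['time_s'],s['position'],s['force'])
a=cv2.imread("pics/scene5.png")[100:300,220:480];b=cv2.imread("pics/side5.png")[70:270,220:420]
cv2.imwrite("pics/c5.png",cv2.resize(np.hstack([a,b]),None,fx=1.7,fy=1.7,interpolation=2))
E
```

```text
scene 0.73 (array([ 0.5718, -0.0244, -0.0279]), np.float64(0.948547891650377))
16.7 [0.4974 0.0786 0.0862] [-3.8438  0.0676 20.5148]
side 0.9 (array([ 0.5725, -0.0256, -0.0211]), np.float64(0.9716742014377826))
16.8 [0.4974 0.0786 0.0862] [-3.7692  0.427  20.8161]
```

View pics/c5.png

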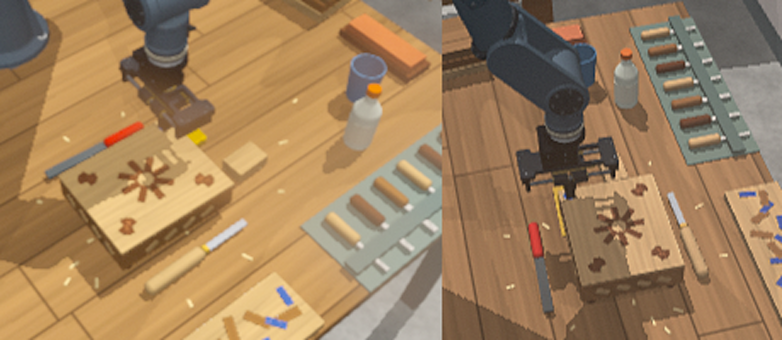

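The fingertips are on the dot and the tools and casket are undisturbed. The press holds at about 20.7 N with no sinking, so I'll hand it in.

```bash
python3 -c "
from rig import bot;print(bot.hand_in())"
```

```text
the job is handed in; nothing more can be done
None
```

I pushed the yellow wedge under the short foot with closed fingertips and handed the job in while still pressing on the blue dot. No verdict was reported, and about 17 s of the 67 s were used.

- **Pushing:** The foot met the wedge at about 3 N. I pushed roughly 3 mm further until the push force levelled off near 10 N, then stopped.
- **Press test:** I felt the dot at a height of about 86.5 mm. It held at 86.2 mm under a steady 20.7 N, so the corner no longer sinks.
- **Jacking:** Those heights sit slightly above the nominal 86 mm, so the corner may be up by about 0.2–0.5 mm. I did not check this against the height of another corner.
- **Position:** The camera fits put the casket within about 1–2 mm of where it started. That is roughly the accuracy of the fit, and the two views disagree by about 0.4° on its angle. The surrounding tools in view looked undisturbed; the mallet and gouge were outside the last crops but nowhere near the arm's path.
- **Sideways force:** The final press also carries about 3.7 N sideways. It stayed constant and did not move the casket.

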